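# Set up a price sign and hold the clip open over it

### The job

Set the blank price sign up on the cheese counter: take it out of the wooden storage block and lower its post down into the square hole of the marble foot, all the way to the bottom, and let go. Then squeeze open the spring clip that sits on the metal rail, lift it off and hold it gaping wide around the middle of the sign's top edge, one jaw well down on each side and touching neither face nor edge, so that I can slip a price ticket in; finish there, still squeezing and holding it. Leave the tub, the piece of cheese and the jar where they are.

Things in the scene. Friction and masses are not known exactly. Their poses are not given: they have to be found in the camera images.
- sign_mid (a point): Centre of the panel of the price sign (loose, 70 g), upright, its post in the storage block. White panel: 8 mm thick (x, the face normal), 90 mm wide (y), 56 mm high (z), top edge 28 mm above this point. The square wooden post below it, 14 x 14 mm, 64 mm long, ends 92 mm below this point (last 4 mm stepped in to 10 mm). Same front and back.
- rack_hole0 (a point): Centre of the mouth of the only hole in the storage block, a fixed plywood block 50 x 160 x 40 mm (x, y, z) on the counter. The hole is 17 x 17 mm, 30 mm deep.
- foot_hole0 (a point): Centre of the mouth of the hole in the marble foot, a fixed block 90 x 90 x 45 mm on the counter. The hole is square, 17 x 17 mm with sides along the block's sides, 35 mm deep: with the sign fully down sign_mid is 57 mm above this point. The post fits any quarter turn.
- clip_mid (a point): Centre of the hinge pin (14 mm coil, axis along y) of the loose black spring clip (70 g, 28 mm wide along y), upright, jaws down, pushed fully onto the rail's top edge. Two jaws reach 48 mm below this point; the throat ends 7 mm below it. Two tails stick up and outwards along +x and -x: upper ends 54 mm apart over the outsides, 44 mm above this point. Squeeze the tails together to spread the jaws.
- clip_a (a joint): How far each clip arm is swung open, rad (both move equally): 0 with jaws 4 mm apart on the rail, -0.04 shut, 0.32 squeezed to the stop: jaw tips 34 mm apart, tails upright, parallel, 24 mm over the outsides, 2 to 50 mm above clip_mid. Spring: about 5 N on the tail ends starts it, 11 N holds it fully open.
- tip_a (a point): Lower inner tip of the clip's jaw on the +x side of clip_mid.
- tip_b (a point): Lower inner tip of the clip's jaw on the -x side of clip_mid.
- rail: The clip rail, fixed: an upright aluminium plate 4 mm thick (x), 120 mm long (y), its top edge 100 mm above the counter, on a dark steel base 90 x 140 x 12 mm. Origin: centre of the underside. The clip starts within 20 mm of the rail's middle.
- tub: White round tub, 72 mm diameter, 65 mm high, loose; origin at the centre of its underside. Leave alone.
- cheese: Pale block of cheese 70 x 110 x 45 mm (x, y, z), loose; origin at the centre of its underside. Leave alone.
- jar: Small amber jar, 60 mm diameter, 60 mm high, loose; origin at the centre of its underside. Leave alone.
Things that resemble listed ones, but are neither listed nor needed, are in the scene too. Of the things shaped like the part that bears clip_mid, the black one is meant.

How it is judged:
By the outcome, as a careful person would: the job done as asked, in the order asked, and still so for the second after the job is handed in, while the arm keeps its last pose, push and grip.
It also fails if it takes over 59 s, if anything falls off the work surface, if the arm or the gripper's body presses on something with over 40 N, if the wrist force passes 120 N, or if a joint passes its speed limit or range.

### The arm

A 6-joint arm with a two-finger parallel gripper is mounted at the origin on the work surface. World frame = base frame: x ahead of the robot, y to its left, z up, the work surface at z = 0. Lengths are in mm, angles in rad, forces in N, time in s.
With the tool pointing down it reaches from about 275 to 1000 mm from the base axis. Payload 8.4 kg.
Tool frame: the origin (TCP) lies at the very end of the fingers, on their centre line; the grasp point (between the pads) lies 19 mm behind it; z points along the fingers, y is the direction in which the jaws open and shut (so a half turn about z gives the same grasp; the last joint's range is limited). The gripper opens to 85 mm and grips with 20 to 120 N. Pads are 22 mm wide; open, the fingers measure 114 mm over their backs; the gripper's body (76 mm by 85 mm) begins 54 mm behind the grasp point. The pads swing forward as they close: fully open they stand 13 mm farther back than shut.
Start: joints at [-1.191, 0.353, 1.633, -0, 1.155, -0.002], TCP at [232.868, -580, 231.281] pointing down, gripper open.
Joint ranges: [-2.63, 2.63], [-0.92, 2.1], [0.06, 2.66], [-1.3, 4.44], [0, 2.69], [-3.02, 3.02]. Speed limits (rad/s): [2.22, 2.22, 2.79, 3.14, 3.14, 3.14].

### API

Orientations are given as [roll, pitch, yaw] about the fixed x, y, z axes, in that order (R = Rz(yaw) Ry(pitch) Rx(roll)).
In Python, from rig import r gives the robot as it stands.
- The arm moves only by the tool move_arm, never from a script. Its argument "increments" is a list of rows, each an object of numbers: "tx", "ty", "tz": the shift along the tool's x, y, z in cm; "rx", "ry", "rz": the turn, a rotation vector about the tool's x, y, z in degrees; "gripper": the gripper's target within -1 to 1 (fully open at 1, half-way at 0, shut at -1). A call has 1 to 12 rows; each row shifts and turns the commanded pose from where the row before left it, along the tool's axes as they then stand; what a row does not reach is not made up. A row lasts 1/10 s, in which the tool goes at most 50 mm and 8.59 degrees, less where a joint would pass 70% of its speed; a pose out of reach is approached as far as the arm can. A call is refused whole if a number of a shift passes 5 or a number of a turn 8.59, either way. A call with a gripper value outside its range is refused whole. The fingers move at their own pace and stop on an object; "squeeze" is the grip in N (left out, the last holds). Time passes only in rows, so rows that do not move let the fingers close. It gives the time, the measured TCP pose, the force and the opening at its end, in the units of the state.
- r.sense(): the state, without advancing time (a new reading comes with each control period).
- r.grab_frame(name): name is "scene" or "top" or "wrist"; returns (picture, depth): 400x640x3 uint8, red, green, blue; 400x640 float32, mm along the optical axis (not along the pixel's ray), 0 where there is no reading.
- r.camera_model(name): a dict with "fx", "fy", "cx", "cy" (pixels), "R" (3x3) and "t" (3): a world point X has camera coordinates R X + t; the wrist camera has in their place "hand_eye" (4x4, takes a point from camera to tool coordinates, whose origin is the TCP and whose axes are the flange's). Camera axes: x right, y down, z forward; pixel columns grow to the right and rows downward; lengths in mm; the calibration is good to about 2 mm. A picture is of the moment at which its call begins: read the wrist's pose just before it. camera_model takes no time and is no camera call.
- r.sign_off(): hands the job in, once; it reports no verdict.
Trained networks look in the newest picture that a camera, given by its name, has taken for a name from the list of things; names that differ only in an ending like _2 or _b are one class to them, and where a whole thing is asked for, a point or a joint stands for the part that bears it (a point fixed in the world has none). Each returns a list of dicts, best first, with "confidence" (0 to 1); they miss things now and then, are a little off and sometimes report something else, mostly with a low value. They report only what shows in the picture. A call takes as long as a camera call. They do not tell look-alikes from the thing itself.
- r.cut_out(query, camera): "mask" (400x640 bool, what is visible of it) and "bbox" ([left, top, right, bottom] in pixels, round what is visible of it).
- r.place_of(query, camera): "location" ([row, column] in pixels: a listed point, or the origin of a listed thing).
The state is a dict: "clock": time; "qpos": joint angles; "qvel": joint speeds; "joint_efforts": joint torques, N m; "eef_pos": TCP position; "tcp_rot": TCP orientation; "contact_force": force on the tool from outside, world axes, zero at the start; "wrist_torque": the same for the moment, N m; "opening": opening from 0.0 (shut) to 1.0 (fully open).
Only numpy, scipy, OpenCV 4.12 (cv2) and the standard library are available. Lean on these libraries where they do the work, as an engineer would, in place of code of your own. Each camera call takes 0.05 s, during which the arm holds its last target. There are 200 camera calls.

## Working session

There is one attempt and no reset: what is moved stays moved. The work goes in short steps, Python scripts to look and compute and a tool call to move; the robot and the scene stay as the last step left them, time stands still between calls to the robot, and variables do not carry over. Pictures are saved under pics/ and viewed, about 8 in all and at most 12, crops included, and the job is handed in when it is done.

Besides the shell and the picture viewer there is one more tool, called after ">>>" as name(argument=value, ...), one argument or row to a line, values as JSON. move_arm: Moves the arm, as the interface text tells. Its arguments: {"type":"object","properties":{"increments":{"type":"array","items":{"type":"object","properties":{"tx":{"type":"number"},"ty":{"type":"number"},"tz":{"type":"number"},"rx":{"type":"number"},"ry":{"type":"number"},"rz":{"type":"number"},"gripper":{"type":"number"}}}},"squeeze":{"type":"number"}},"required":["increments"]}

```bash
ls; mkdir -p pics; cat > h.py <<'E'
import numpy as np, cv2
from rig import r
from scipy.spatial.transform import Rotation as Ro
def cam(name):
    m=r.camera_model(name)
    K=(m["fx"],m["fy"],m["cx"],m["cy"])
    if "R" in m: 
        R=np.array(m["R"]);t=np.array(m["t"]); return K,R.T,-R.T@t
    s=r.sense(); T=np.eye(4); T[:3,:3]=Ro.from_euler('xyz',s["tcp_rot"]).as_matrix(); T[:3,3]=s["eef_pos"]
    T=T@np.array(m["hand_eye"]); return K,T[:3,:3],T[:3,3]
def cloud(d,c):
    (fx,fy,cx,cy),R,t=c
    v,u=np.mgrid[:400,:640]
    P=np.stack([(u-cx)/fx*d,(v-cy)/fy*d,d],-1)@R.T+t
    P[d<=0]=np.nan
    return P
def at_z(row,col,z,c):
    (fx,fy,cx,cy),R,t=c
    ray=R@np.array([(col-cx)/fx,(row-cy)/fy,1]); return t+ray*(z-t[2])/ray[2]
def save(n,img): cv2.imwrite("pics/"+n,img[...,::-1])
E
python3 - <<'E'
from h import *
for n in ("scene","top"):
    c=cam(n); im,d=r.grab_frame(n); save(n+"0.png",im); P=cloud(d,c); np.save(n+"P.npy",P)
    print(n,c[2].round(), c[1][:,2].round(2))
    for q in ("sign_mid","rack_hole0","foot_hole0","clip_mid","tip_a","rail","tub","cheese","jar"):
        for o in r.place_of(q,n)[:3]:
            a,b=o["location"]; print(q,round(o["confidence"],2),round(a),round(b),P[int(min(a,399)),int(min(b,639))].round())
print(r.sense())
E
```

```text
pics
scene [985.  99. 712.] [-0.57 -0.1  -0.82]
sign_mid 0.8 228 421 [598. 212. 120.]
rack_hole0 0.91 246 413 [601. 209.  54.]
foot_hole0 0.96 206 295 [527. -38.  30.]
clip_mid 0.74 277 164 [ 739. -242.   56.]
clip_mid 0.68 174 214 [ 497. -223.   68.]
clip_mid 0.61 195 188 [ 588. -232.  114.]
tip_a 0.84 188 226 [ 482. -216.   -0.]
tip_a 0.78 286 169 [ 741. -242.   19.]
tip_a 0.66 188 223 [ 484. -221.    6.]
rail 0.65 225 200 [ 596. -235.   12.]
rail 0.4 212 195 [ 598. -229.   70.]
cheese 0.55 294 228 [ 749. -116.   47.]
jar 0.85 173 364 [415.  98.  33.]
top [496.  24. 788.] [ 0.09 -0.04 -1.  ]
sign_mid 0.89 181 201 [610. 224.  39.]
rack_hole0 0.92 190 209 [588. 200.  76.]
foot_hole0 0.77 223 327 [535. -32.   9.]
foot_hole0 0.61 290 264 [400.  89.  60.]
clip_mid 0.93 199 438 [ 581. -232.  113.]
clip_mid 0.82 130 434 [ 730. -244.   55.]
clip_mid 0.61 258 419 [ 471. -213.   55.]
tip_a 0.76 197 429 [ 586. -219.   95.]
tip_a 0.7 132 426 [ 736. -240.   18.]
tip_a 0.62 256 414 [ 474. -206.   52.]
rail 0.62 200 423 [ 583. -219.   67.]
tub 0.89 132 256 [711. 117.  61.]
cheese 0.6 137 368 [ 713. -110.   44.]
jar 0.77 292 261 [396.  95.  61.]
jar 0.18 189 206 [588. 203.  87.]
{'clock': 1.0, 'qpos': array([-1.19136117e+00,  3.53005978e-01,  1.63341114e+00, -1.81714379e-05,
        1.15520505e+00, -2.38196979e-03]), 'qvel': array([-1.26863334e-03,  1.22383774e-03,  1.96334855e-03,  1.30363739e-03,
       -3.40572334e-03, -3.63695634e-06]), 'joint_efforts': array([ 1.37136045e-03, -6.05183172e+01, -3.42445529e+01,  1.08436889e-04,
        1.05312534e-03, -1.95291335e-06]), 'eef_pos': array([ 232.88237619, -579.98510941,  231.27245555]), 'tcp_rot': array([-3.14156309e+00,  1.65540662e-05,  3.81824460e-01]), 'contact_force': array([-0.10711917,  0.2453308 , -0.13522671]), 'wrist_torque': array([-0.06013609,  0.01080181,  0.03545389]), 'opening': 0.9974501785155133}
```

```bash
python3 - <<'E'
import cv2,numpy as np
a=cv2.imread("pics/scene0.png");b=cv2.imread("pics/top0.png")
a=a[130:330,120:480];b=b[90:310,160:480]
a=cv2.resize(a,(540,300));b=cv2.resize(b,(540,371))
# bigger
c=np.zeros((600,800,3),np.uint8)
b2=cv2.resize(cv2.imread("pics/top0.png")[90:310,160:480],(432,297),interpolation=cv2.INTER_CUBIC)
cv2.imwrite("pics/both.png",np.vstack([a[:229+71],cv2.resize(b,(540,300))]))
E
```

```text
(no output)
```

View pics/both.png

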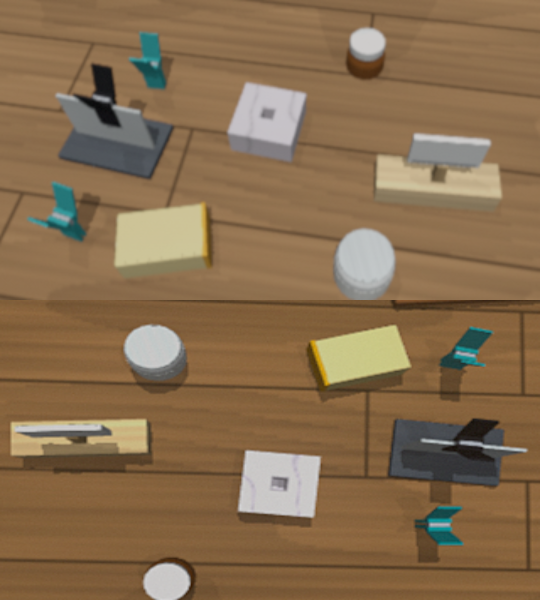

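```bash
cat >> h.py <<'E'
def rect(P,ctr,rad,z0,z1):
    m=(np.hypot(P[...,0]-ctr[0],P[...,1]-ctr[1])<rad)&(P[...,2]>z0)&(P[...,2]<z1)
    q=P[m]; (x,y),(w,h),a=cv2.minAreaRect(q[:,:2].astype(np.float32))
    c=np.cov(q[:,:2].T); e,v=np.linalg.eigh(c); 
    return dict(n=int(m.sum()),med=np.median(q,0).round(1),ctr=(round(x,1),round(y,1)),wh=(round(w,1),round(h,1)),a=round(a,1),longaxis=round(float(np.degrees(np.arctan2(v[1,1],v[0,1]))%180),1),zmax=q[:,2].max().round(1))
E
python3 - <<'E'
from h import *
for n in("scene","top"):
    P=np.load(n+"P.npy")
    print(n)
    print("table",np.nanmedian(P[...,2][np.abs(P[...,2])<12]))
    print("foot",rect(P,(530,-35),75,40,51))
    print("rack",rect(P,(600,205),95,35,46))
    print("panel",rect(P,(605,210),75,80,140))
    print("paneltop",rect(P,(605,210),75,124,140))
    print("rail",rect(P,(590,-232),80,40,98))
    print("railbase",rect(P,(590,-232),90,7,16))
    print("cliptop",rect(P,(590,-232),60,112,170))
    print("jar",rect(P,(400,95),45,50,70),"tub",rect(P,(711,115),45,50,75))
E
```

```text
scene
table 0.3630290269194347
foot {'n': 1497, 'med': array([535.8, -28.9,  45.1]), 'ctr': (532.2, -29.8), 'wh': (90.7, 93.5), 'a': 85.7, 'longaxis': 177.1, 'zmax': np.float64(49.2)}
rack {'n': 1662, 'med': array([599.1, 208.2,  40.3]), 'ctr': (594.1, 210.8), 'wh': (51.7, 160.3), 'a': 3.4, 'longaxis': 92.8, 'zmax': np.float64(44.9)}
panel {'n': 921, 'med': array([597.1, 210.4, 112.1]), 'ctr': (594.2, 210.4), 'wh': (10.7, 90.1), 'a': 4.1, 'longaxis': 93.5, 'zmax': np.float64(132.9)}
paneltop {'n': 284, 'med': array([595.3, 210. , 129.5]), 'ctr': (594.2, 210.6), 'wh': (10.7, 89.8), 'a': 4.1, 'longaxis': 93.6, 'zmax': np.float64(132.9)}
rail {'n': 752, 'med': array([ 593.4, -236.3,   70.3]), 'ctr': (592.1, -242.7), 'wh': (120.6, 13.0), 'a': 89.5, 'longaxis': 85.1, 'zmax': np.float64(97.9)}
railbase {'n': 1490, 'med': array([ 609.1, -229.5,   11.9]), 'ctr': (589.6, -242.3), 'wh': (141.2, 91.9), 'a': 84.9, 'longaxis': 98.8, 'zmax': np.float64(16.0)}
cliptop {'n': 454, 'med': array([ 578.3, -231. ,  129.6]), 'ctr': (590.7, -233.2), 'wh': (29.6, 55.0), 'a': 85.2, 'longaxis': 178.1, 'zmax':
[... 1037 characters left out ...]
), 'wh': (121.3, 11.6), 'a': 81.9, 'longaxis': 85.0, 'zmax': np.float64(97.9)}
railbase {'n': 1991, 'med': array([ 574.4, -229.6,   11.7]), 'ctr': (587.0, -242.4), 'wh': (140.9, 90.1), 'a': 85.1, 'longaxis': 76.4, 'zmax': np.float64(15.9)}
cliptop {'n': 470, 'med': array([ 593.9, -232.3,  126.4]), 'ctr': (588.1, -232.9), 'wh': (28.2, 54.0), 'a': 84.8, 'longaxis': 174.0, 'zmax': np.float64(153.0)}
jar {'n': 611, 'med': array([386.9,  96.4,  59.7]), 'ctr': (386.6, 96.1), 'wh': (51.6, 51.6), 'a': 46.7, 'longaxis': 143.1, 'zmax': np.float64(63.1)} tub {'n': 916, 'med': array([719. , 124.4,  64.5]), 'ctr': (720.7, 124.1), 'wh': (62.7, 68.2), 'a': 54.8, 'longaxis': 135.6, 'zmax': np.float64(68.3)}
```

>>> move_arm(
  increments=[
    {"rz":-8,"gripper":1},
    {"rz":-8},
    {"rz":-8},
    {"rz":-8},
    {"rz":-8},
    {"rz":-8},
    {"rz":-8},
    {"rz":-8},
    {"rz":-7.6},
  ],
)

```text
invalid input
```

>>> move_arm(
  increments=[
    {"tx":4.2,"ty":2.3,"tz":-0.4},
    {"tx":4.2,"ty":2.3,"tz":-0.4},
    {"tx":4.2,"ty":2.3,"tz":-0.4},
    {"tx":4.2,"ty":2.3,"tz":-0.4},
    {"tx":4.2,"ty":2.3,"tz":-0.4},
    {"tx":4.2,"ty":2.3,"tz":-0.4},
    {"tx":4.2,"ty":2.3,"tz":-0.4},
    {"tx":4.2,"ty":2.3,"tz":-0.4},
    {"tx":4.2,"ty":2.3,"tz":-0.4},
    {"tx":4.2,"ty":2.3,"tz":-0.4},
    {"tx":4.2,"ty":2.3,"tz":-0.4},
    {"tx":4.2,"ty":2.3,"tz":-0.4},
  ],
)

```text
invalid input
```

>>> move_arm(
  increments=[
    {"tx":0,"ty":0,"tz":0,"rx":0,"ry":0,"rz":-8,"gripper":1},
    {"tx":0,"ty":0,"tz":0,"rx":0,"ry":0,"rz":-8,"gripper":1},
    {"tx":0,"ty":0,"tz":0,"rx":0,"ry":0,"rz":-8,"gripper":1},
    {"tx":0,"ty":0,"tz":0,"rx":0,"ry":0,"rz":-8,"gripper":1},
    {"tx":0,"ty":0,"tz":0,"rx":0,"ry":0,"rz":-8,"gripper":1},
    {"tx":0,"ty":0,"tz":0,"rx":0,"ry":0,"rz":-8,"gripper":1},
    {"tx":0,"ty":0,"tz":0,"rx":0,"ry":0,"rz":-8,"gripper":1},
    {"tx":0,"ty":0,"tz":0,"rx":0,"ry":0,"rz":-8,"gripper":1},
    {"tx":0,"ty":0,"tz":0,"rx":0,"ry":0,"rz":-7.6,"gripper":1},
  ],
  squeeze=40,
)

```text
clock: 1.9
eef_pos: [232.9, -580.0, 231.3]
tcp_rot: [-3.142, 0.0, 1.637]
contact_force: [0.0, -0.3, 0.0]
opening: 1.003
```

>>> move_arm(
  increments=[
    {"tx":4.2,"ty":2.3,"tz":-0.4,"rx":0,"ry":0,"rz":0,"gripper":1},
    {"tx":4.2,"ty":2.3,"tz":-0.4,"rx":0,"ry":0,"rz":0,"gripper":1},
    {"tx":4.2,"ty":2.3,"tz":-0.4,"rx":0,"ry":0,"rz":0,"gripper":1},
    {"tx":4.2,"ty":2.3,"tz":-0.4,"rx":0,"ry":0,"rz":0,"gripper":1},
    {"tx":4.2,"ty":2.3,"tz":-0.4,"rx":0,"ry":0,"rz":0,"gripper":1},
    {"tx":4.2,"ty":2.3,"tz":-0.4,"rx":0,"ry":0,"rz":0,"gripper":1},
    {"tx":4.2,"ty":2.3,"tz":-0.4,"rx":0,"ry":0,"rz":0,"gripper":1},
    {"tx":4.2,"ty":2.3,"tz":-0.4,"rx":0,"ry":0,"rz":0,"gripper":1},
    {"tx":4.2,"ty":2.3,"tz":-0.4,"rx":0,"ry":0,"rz":0,"gripper":1},
    {"tx":4.2,"ty":2.3,"tz":-0.4,"rx":0,"ry":0,"rz":0,"gripper":1},
    {"tx":4.2,"ty":2.3,"tz":-0.4,"rx":0,"ry":0,"rz":0,"gripper":1},
    {"tx":4.2,"ty":2.3,"tz":-0.4,"rx":0,"ry":0,"rz":0,"gripper":1},
  ],
  squeeze=40,
)

```text
clock: 3.1
eef_pos: [478.4, -58.2, 279.8]
tcp_rot: [3.141, 0.0, 1.632]
contact_force: [1.5, -1.2, -0.5]
opening: 1.003
```

```bash
python3 - <<'E'
from h import *
print(np.array(r.camera_model("wrist")["hand_eye"]).round(3), r.sense()["qvel"].round(3))
c=cam("wrist"); im,d=r.grab_frame("wrist"); save("w1.png",im);P=cloud(d,c); np.save("w1P.npy",P)
print(c[2], np.nanmedian(P[::20,::20].reshape(-1,3),0))
print("foot",rect(P,(530,-30),75,40,51))
for o in r.place_of("foot_hole0","wrist"): print(o, at_z(*o["location"],45,c))
E
```

```text
[[-1.00000e-03 -9.63000e-01 -2.69000e-01  6.84180e+01]
 [ 1.00000e+00 -2.00000e-03  2.00000e-03 -1.98000e-01]
 [-2.00000e-03 -2.69000e-01  9.63000e-01 -1.43502e+02]
 [ 0.00000e+00  0.00000e+00  0.00000e+00  1.00000e+00]] [ 0.969  0.188 -0.299 -0.003  0.104  0.962]
[473.91999077  10.06067439 423.30111469] [468.25128071 -46.56759828   1.44750269]
foot {'n': 4722, 'med': array([532. , -25.5,  45.9]), 'ctr': (532.3, -28.0), 'wh': (90.2, 90.3), 'a': 85.8, 'longaxis': 7.4, 'zmax': np.float64(48.5)}
{'location': [152.3, 365.9], 'confidence': 0.77} [533.58386821 -28.45331266  45.        ]
```

>>> move_arm(
  increments=[
    {"tx":3.7,"ty":1.85,"tz":0,"rx":0,"ry":0,"rz":0,"gripper":1},
    {"tx":3.7,"ty":1.85,"tz":0,"rx":0,"ry":0,"rz":0,"gripper":1},
    {"tx":3.7,"ty":1.85,"tz":0,"rx":0,"ry":0,"rz":0,"gripper":1},
    {"tx":3.7,"ty":1.85,"tz":0,"rx":0,"ry":0,"rz":0,"gripper":1},
    {"tx":3.7,"ty":1.85,"tz":0,"rx":0,"ry":0,"rz":0,"gripper":1},
    {"tx":3.7,"ty":1.85,"tz":0,"rx":0,"ry":0,"rz":0,"gripper":1},
    {"tx":3.7,"ty":1.85,"tz":0,"rx":0,"ry":0,"rz":0,"gripper":1},
    {"tx":0,"ty":0,"tz":0,"rx":0,"ry":0,"rz":0,"gripper":1},
    {"tx":0,"ty":0,"tz":0,"rx":0,"ry":0,"rz":0,"gripper":1},
  ],
  squeeze=40,
)

```text
clock: 4.1
eef_pos: [591.2, 206.2, 278.7]
tcp_rot: [-3.141, 0.001, 1.633]
contact_force: [0.3, 0.3, -0.4]
opening: 1.005
```

```bash
python3 - <<'E'
from h import *
c=cam("wrist"); im,d=r.grab_frame("wrist"); save("w2.png",im);P=cloud(d,c)
s=r.sense();print(s["eef_pos"],s["tcp_rot"])
print("paneltop",rect(P,(592,211),75,118,140))
print("panel",rect(P,(592,211),75,80,140))
print("rack",rect(P,(592,211),95,35,46))
for o in r.place_of("sign_mid","wrist"): print(o, at_z(*o["location"],102,c))
E
```

```text
[591.00471594 205.43171008 278.86895946] [-3.14057199e+00  7.29890342e-04  1.63170362e+00]
paneltop {'n': 628, 'med': array([593.6, 216.8, 130.7]), 'ctr': (594.0, 212.8), 'wh': (7.1, 89.2), 'a': 3.5, 'longaxis': 93.2, 'zmax': np.float64(132.9)}
panel {'n': 642, 'med': array([593.5, 217.8, 130.7]), 'ctr': (594.0, 212.8), 'wh': (7.1, 89.3), 'a': 3.5, 'longaxis': 93.2, 'zmax': np.float64(132.9)}
rack {'n': 3840, 'med': array([590.7, 225.3,  40.7]), 'ctr': (593.7, 212.4), 'wh': (50.1, 160.0), 'a': 3.4, 'longaxis': 93.5, 'zmax': np.float64(43.8)}
{'location': [177.1, 323.6], 'confidence': 0.74} [592.26749729 211.45458142 102.        ]
```

View pics/w2.png

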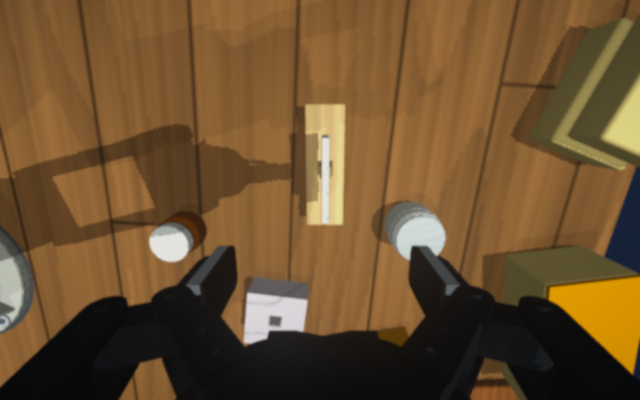

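>>> move_arm(
  increments=[
    {"tx":0.6,"ty":0.23,"tz":4,"rx":0,"ry":0,"rz":0,"gripper":1},
    {"tx":0,"ty":0,"tz":4,"rx":0,"ry":0,"rz":0,"gripper":1},
    {"tx":0,"ty":0,"tz":4,"rx":0,"ry":0,"rz":0,"gripper":1},
    {"tx":0,"ty":0,"tz":3,"rx":0,"ry":0,"rz":0,"gripper":1},
    {"tx":0,"ty":0,"tz":2,"rx":0,"ry":0,"rz":0,"gripper":1},
    {"tx":0,"ty":0,"tz":2,"rx":0,"ry":0,"rz":0,"gripper":1},
    {"tx":0,"ty":0,"tz":0,"rx":0,"ry":0,"rz":0,"gripper":1},
    {"tx":0,"ty":0,"tz":0,"rx":0,"ry":0,"rz":0,"gripper":1},
  ],
  squeeze=40,
)

```text
clock: 5.0
eef_pos: [593.3, 211.3, 89.8]
tcp_rot: [-3.141, 0.0, 1.63]
contact_force: [0.3, -0.2, 0.9]
opening: 0.999
```

>>> move_arm(
  increments=[
    {"tx":0,"ty":0,"tz":0,"rx":0,"ry":0,"rz":0,"gripper":-1},
    {"tx":0,"ty":0,"tz":0,"rx":0,"ry":0,"rz":0,"gripper":-1},
    {"tx":0,"ty":0,"tz":0,"rx":0,"ry":0,"rz":0,"gripper":-1},
    {"tx":0,"ty":0,"tz":0,"rx":0,"ry":0,"rz":0,"gripper":-1},
    {"tx":0,"ty":0,"tz":0,"rx":0,"ry":0,"rz":0,"gripper":-1},
    {"tx":0,"ty":0,"tz":0,"rx":0,"ry":0,"rz":0,"gripper":-1},
    {"tx":0,"ty":0,"tz":0,"rx":0,"ry":0,"rz":0,"gripper":-1},
    {"tx":0,"ty":0,"tz":0,"rx":0,"ry":0,"rz":0,"gripper":-1},
    {"tx":0,"ty":0,"tz":0,"rx":0,"ry":0,"rz":0,"gripper":-1},
    {"tx":0,"ty":0,"tz":0,"rx":0,"ry":0,"rz":0,"gripper":-1},
  ],
  squeeze=40,
)

```text
clock: 6.0
eef_pos: [593.4, 212.4, 89.5]
tcp_rot: [3.141, -0.0, 1.631]
contact_force: [-1.6, -0.4, 5.4]
opening: 0.088
```

>>> move_arm(
  increments=[
    {"tx":0,"ty":0,"tz":-0.5,"rx":0,"ry":0,"rz":0,"gripper":-1},
    {"tx":0,"ty":0,"tz":-1,"rx":0,"ry":0,"rz":0,"gripper":-1},
    {"tx":0,"ty":0,"tz":-1.5,"rx":0,"ry":0,"rz":0,"gripper":-1},
    {"tx":0,"ty":0,"tz":-2,"rx":0,"ry":0,"rz":0,"gripper":-1},
    {"tx":0,"ty":0,"tz":-2,"rx":0,"ry":0,"rz":0,"gripper":-1},
    {"tx":0,"ty":0,"tz":0,"rx":0,"ry":0,"rz":0,"gripper":-1},
    {"tx":0,"ty":0,"tz":0,"rx":0,"ry":0,"rz":0,"gripper":-1},
  ],
  squeeze=40,
)

```text
clock: 6.7
eef_pos: [593.6, 212.4, 160.1]
tcp_rot: [3.14, -0.0, 1.631]
contact_force: [0.4, -0.2, -0.5]
opening: 0.085
```

```bash
python3 - <<'E'
from h import *
s=r.sense();print(s["eef_pos"],s["tcp_rot"],s["contact_force"],s["opening"])
for n in ("scene",):
    c=cam(n); im,d=r.grab_frame(n); save("s2.png",im[130:330,300:540].repeat(2,0).repeat(2,1)); P=cloud(d,c)
    e=s["eef_pos"]
    m=r.cut_out("sign_mid",n)
    if m:
        mm=m[0]["mask"]; q=P[mm]; q=q[~np.isnan(q[:,0])]; print(m[0]["confidence"],m[0]["bbox"],q.mean(0),q.min(0),q.max(0))
        for z0 in range(80,210,12):
            k=q[(q[:,2]>z0)&(q[:,2]<=z0+12)]
            if len(k)>5: print(z0,len(k),np.percentile(k[:,1],[1,99]).round(1),np.median(k[:,0]).round(1))
E
```

```text
[593.57768412 212.39303536 160.07194948] [ 3.14017203e+00 -4.10012227e-04  1.63142178e+00] [ 0.37722725 -0.2132079  -0.47337757] 0.08475316742066141
0.89 [398.3, 196.1, 458.6, 241.5] [597.95622136 204.20001106 163.05863927] [531.44195098 165.6849957   -0.90923701] [602.63159233 255.89246897 202.87956027]
80 19 [203.4 218. ] 600.8
92 41 [203.4 218.2] 600.6
104 37 [203.4 217.8] 600.3
116 32 [203.5 218. ] 600.7
128 38 [203.5 216.9] 600.8
140 101 [167.8 253.7] 598.9
152 144 [166.1 254.9] 598.6
164 102 [166.  255.5] 599.2
176 107 [166.1 255.1] 599.2
188 158 [166.5 255. ] 598.4
200 92 [167.7 254.6] 595.6
```

View pics/s2.png

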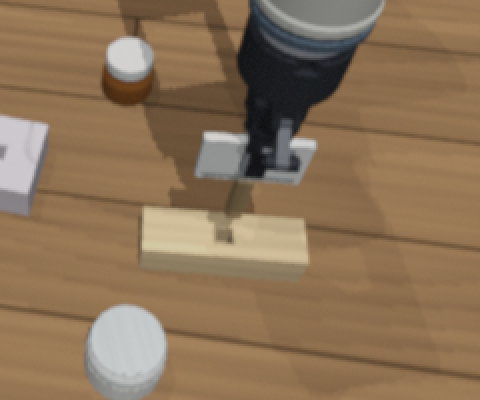

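>>> move_arm(
  increments=[
    {"tx":0,"ty":0,"tz":0,"rx":0,"ry":0,"rz":3.8,"gripper":-1},
    {"tx":0,"ty":0,"tz":0,"rx":0,"ry":0,"rz":3.87,"gripper":-1},
    {"tx":-2,"ty":-0.35,"tz":0,"rx":0,"ry":0,"rz":0,"gripper":-1},
    {"tx":-4,"ty":-0.73,"tz":0,"rx":0,"ry":0,"rz":0,"gripper":-1},
    {"tx":-4,"ty":-0.73,"tz":0,"rx":0,"ry":0,"rz":0,"gripper":-1},
    {"tx":-4,"ty":-0.73,"tz":0,"rx":0,"ry":0,"rz":0,"gripper":-1},
    {"tx":-4,"ty":-0.73,"tz":0,"rx":0,"ry":0,"rz":0,"gripper":-1},
    {"tx":-4,"ty":-0.73,"tz":0,"rx":0,"ry":0,"rz":0,"gripper":-1},
    {"tx":-2.43,"ty":-0.39,"tz":0,"rx":0,"ry":0,"rz":0,"gripper":-1},
    {"tx":0,"ty":0,"tz":0,"rx":0,"ry":0,"rz":0,"gripper":-1},
    {"tx":0,"ty":0,"tz":0,"rx":0,"ry":0,"rz":0,"gripper":-1},
    {"tx":0,"ty":0,"tz":0,"rx":0,"ry":0,"rz":0,"gripper":-1},
  ],
  squeeze=40,
)

```text
clock: 8.0
eef_pos: [531.5, -27.7, 159.0]
tcp_rot: [-3.141, -0.0, 1.498]
contact_force: [-0.2, 0.4, -0.7]
opening: 0.087
```

```bash
python3 - <<'E'
from h import *
s=r.sense();print(s["eef_pos"],s["tcp_rot"],s["contact_force"],s["opening"])
c=cam("scene"); im,d=r.grab_frame("scene"); P=cloud(d,c)
e=s["eef_pos"]
q=P[(np.hypot(P[...,0]-e[0],P[...,1]-e[1])<60)]
f=q[(q[:,2]>42)&(q[:,2]<48)]; print("foot",cv2.minAreaRect(f[:,:2].astype(np.float32)))
mm=r.cut_out("sign_mid","scene")[0]["mask"]; q=P[mm]
R=Ro.from_euler('z',4.2,degrees=True).as_matrix()
fc=np.array([532.2,-29.8,0])
k=(q-fc)@R.T   # in foot axes relative to foot scene centre
for z0 in range(80,210,16):
    b=k[(k[:,2]>z0)&(k[:,2]<=z0+16)]
    if len(b)>5: print(z0,len(b),np.percentile(b[:,1],[2,98]).round(1),np.median(b[:,0]).round(1),np.polyfit(b[:,1],b[:,0],1)[0].round(3))
E
```

```text
[531.52778723 -27.70178508 159.02876436] [-3.14118605e+00 -2.31166161e-04  1.49822544e+00] [-0.20401411  0.36351494 -0.68470103] 0.08685459873837854
foot ((532.121337890625, -29.92306900024414), (90.90737915039062, 93.18762969970703), 85.97728729248047)
80 35 [-6.   7.8] 5.7 -0.593
96 44 [-6.3  7.6] 6.3 -0.295
112 47 [-5.6  7.7] 6.1 -0.497
128 53 [-26.3   7.8] 5.7 -0.042
144 213 [-42.4  45.2] 3.5 -0.011
160 171 [-42.9  45.2] 3.7 -0.014
176 131 [-43.3  45.3] 3.5 -0.005
192 157 [-42.7  45.2] 2.3 -0.004
```

>>> move_arm(
  increments=[
    {"tx":-0.08,"ty":0.03,"tz":1,"rx":0,"ry":0,"rz":0,"gripper":-1},
    {"tx":0,"ty":0,"tz":1.5,"rx":0,"ry":0,"rz":0,"gripper":-1},
    {"tx":0,"ty":0,"tz":0.5,"rx":0,"ry":0,"rz":0,"gripper":-1},
    {"tx":0,"ty":0,"tz":0.4,"rx":0,"ry":0,"rz":0,"gripper":-1},
    {"tx":0,"ty":0,"tz":0.4,"rx":0,"ry":0,"rz":0,"gripper":-1},
    {"tx":0,"ty":0,"tz":0.4,"rx":0,"ry":0,"rz":0,"gripper":-1},
    {"tx":0,"ty":0,"tz":0,"rx":0,"ry":0,"rz":0,"gripper":-1},
  ],
  squeeze=40,
)

```text
clock: 8.8
eef_pos: [531.7, -28.9, 116.9]
tcp_rot: [-3.141, -0.0, 1.498]
contact_force: [0.3, 0.1, -1.2]
opening: 0.092
```

>>> move_arm(
  increments=[
    {"tx":0,"ty":0,"tz":0.5,"rx":0,"ry":0,"rz":0,"gripper":-1},
    {"tx":0,"ty":0,"tz":0.6,"rx":0,"ry":0,"rz":0,"gripper":-1},
    {"tx":0,"ty":0,"tz":0.6,"rx":0,"ry":0,"rz":0,"gripper":-1},
    {"tx":0,"ty":0,"tz":0.6,"rx":0,"ry":0,"rz":0,"gripper":-1},
    {"tx":0,"ty":0,"tz":0.3,"rx":0,"ry":0,"rz":0,"gripper":-1},
    {"tx":0,"ty":0,"tz":0.1,"rx":0,"ry":0,"rz":0,"gripper":-1},
    {"tx":0,"ty":0,"tz":0,"rx":0,"ry":0,"rz":0,"gripper":-1},
    {"tx":0,"ty":0,"tz":0,"rx":0,"ry":0,"rz":0,"gripper":-1},
  ],
  squeeze=40,
)

```text
clock: 9.6
eef_pos: [532.0, -29.0, 90.4]
tcp_rot: [3.141, -0.0, 1.498]
contact_force: [-0.2, 0.2, -1.0]
opening: 0.087
```

>>> move_arm(
  increments=[
    {"tx":0,"ty":0,"tz":0.1,"rx":0,"ry":0,"rz":0,"gripper":-1},
    {"tx":0,"ty":0,"tz":0.1,"rx":0,"ry":0,"rz":0,"gripper":-1},
    {"tx":0,"ty":0,"tz":0,"rx":0,"ry":0,"rz":0,"gripper":-1},
    {"tx":0,"ty":0,"tz":0,"rx":0,"ry":0,"rz":0,"gripper":-1},
  ],
  squeeze=40,
)

```text
clock: 10.0
eef_pos: [532.4, -28.9, 89.5]
tcp_rot: [3.14, -0.0, 1.498]
contact_force: [-1.6, 0.0, 12.0]
opening: 0.09
```

>>> move_arm(
  increments=[
    {"tx":0,"ty":0,"tz":0,"rx":0,"ry":0,"rz":0,"gripper":0},
    {"tx":0,"ty":0,"tz":0,"rx":0,"ry":0,"rz":0,"gripper":0},
    {"tx":0,"ty":0,"tz":0,"rx":0,"ry":0,"rz":0,"gripper":1},
    {"tx":0,"ty":0,"tz":0,"rx":0,"ry":0,"rz":0,"gripper":1},
    {"tx":0,"ty":0,"tz":0,"rx":0,"ry":0,"rz":0,"gripper":1},
    {"tx":0,"ty":0,"tz":-1,"rx":0,"ry":0,"rz":0,"gripper":1},
    {"tx":0,"ty":0,"tz":-4,"rx":0,"ry":0,"rz":0,"gripper":1},
    {"tx":0,"ty":0,"tz":-5,"rx":0,"ry":0,"rz":0,"gripper":1},
    {"tx":0,"ty":0,"tz":-5,"rx":0,"ry":0,"rz":0,"gripper":1},
    {"tx":0,"ty":0,"tz":-4,"rx":0,"ry":0,"rz":0,"gripper":1},
    {"tx":0,"ty":0,"tz":0,"rx":0,"ry":0,"rz":0,"gripper":1},
    {"tx":0,"ty":0,"tz":0,"rx":0,"ry":0,"rz":0,"gripper":1},
  ],
  squeeze=40,
)

```text
clock: 11.2
eef_pos: [532.3, -29.0, 279.8]
tcp_rot: [3.139, -0.0, 1.498]
contact_force: [0.4, 0.5, 0.5]
opening: 1.001
```

```bash
python3 - <<'E'
from h import *
s=r.sense();print(s["eef_pos"],s["tcp_rot"],s["contact_force"],s["opening"])
for n in ("wrist","top","scene"):
    c=cam(n); im,d=r.grab_frame(n); P=cloud(d,c); save(n+"3.png",im)
    print(n,"paneltop",rect(P,(531,-29),70,120,145))
    print("foot",rect(P,(531,-29),75,40,50))
    if n!="wrist":print("cliptop",rect(P,(590,-232),60,112,170))
E
```

```text
[532.25484423 -28.97007641 279.76557805] [ 3.13887975e+00 -4.32835410e-05  1.49758221e+00] [0.44930859 0.48437407 0.47800503] 1.0008396639851553
wrist paneltop {'n': 638, 'med': array([533.8, -24.4, 130.7]), 'ctr': (533.9, -28.7), 'wh': (89.4, 7.3), 'a': 85.6, 'longaxis': 85.3, 'zmax': np.float64(132.8)}
foot {'n': 4060, 'med': array([527.8, -24.8,  45.7]), 'ctr': (532.2, -27.6), 'wh': (89.7, 90.1), 'a': 85.8, 'longaxis': 174.7, 'zmax': np.float64(48.5)}
  avg = a.mean(axis, **keepdims_kw)
  ret = um.true_divide(
h.py:24: RuntimeWarning: Degrees of freedom <= 0 for slice
  c=np.cov(q[:,:2].T); e,v=np.linalg.eigh(c);
  c *= np.true_divide(1, fact)
  c *= np.true_divide(1, fact)
  return _methods._mean(a, axis=axis, dtype=dtype,
Traceback (most recent call last):
  File "h.py", line 25, in rect
    return dict(n=int(m.sum()),med=np.median(q,0).round(1),ctr=(round(x,1),round(y,1)),wh=(round(w,1),round(h,1)),a=round(a,1),longaxis=round(float(np.degrees(np.arctan2(v[1,1],v[0,1]))%180),1),zmax=q[:,2].max().round(1))
                                                                                                                                                                                                       ~~~~~~~~~~^^
ValueError: zero-size array to reduction operation maximum which has no identity
```

>>> move_arm(
  increments=[
    {"tx":-2,"ty":0.72,"tz":0,"rx":0,"ry":0,"rz":0.8,"gripper":1},
    {"tx":-4,"ty":1.43,"tz":0,"rx":0,"ry":0,"rz":0,"gripper":1},
    {"tx":-4,"ty":1.43,"tz":0,"rx":0,"ry":0,"rz":0,"gripper":1},
    {"tx":-4,"ty":1.43,"tz":0,"rx":0,"ry":0,"rz":0,"gripper":1},
    {"tx":-4,"ty":1.43,"tz":0,"rx":0,"ry":0,"rz":0,"gripper":1},
    {"tx":-2,"ty":0.71,"tz":0,"rx":0,"ry":0,"rz":0,"gripper":1},
    {"tx":0,"ty":0,"tz":0,"rx":0,"ry":0,"rz":0,"gripper":1},
    {"tx":0,"ty":0,"tz":0,"rx":0,"ry":0,"rz":0,"gripper":1},
    {"tx":0,"ty":0,"tz":0,"rx":0,"ry":0,"rz":0,"gripper":1},
  ],
  squeeze=40,
)

```text
clock: 12.2
eef_pos: [585.5, -233.0, 277.7]
tcp_rot: [-3.14, -0.001, 1.484]
contact_force: [1.1, 0.0, -0.1]
opening: 0.997
```

```bash
python3 - <<'E'
from h import *
s=r.sense();print(s["eef_pos"],s["tcp_rot"],s["contact_force"],s["opening"])
for n in ("wrist","scene"):
    c=cam(n); im,d=r.grab_frame(n); P=cloud(d,c); np.save(n+"4P.npy",P); save(n+"4.png",im)
    for z0,z1 in((112,160),(140,160)):
      try: print(n,"clip",rect(P,(590,-233),35,z0,z1))
      except Exception as e: print("none")
    for o in r.place_of("clip_mid",n): print(o["location"],o["confidence"],at_z(*o["location"],107,c))
    if n=="scene": print(n,"paneltop",rect(P,(531,-29),70,120,145),rect(P,(531,-29),70,75,118))
a=cv2.imread("pics/wrist4.png");b=cv2.imread("pics/scene4.png")[150:350,140:460]
cv2.imwrite("pics/m4.png",np.hstack([cv2.resize(a[60:340,180:460],(400,400)),cv2.resize(b,(400,400)[:1]+(250,),interpolation=cv2.INTER_CUBIC)[:, :] if 0 else cv2.copyMakeBorder(cv2.resize(b,(400,250)),0,150,0,0,0)]))
E
```

```text
[ 585.51453321 -232.95211142  277.66502424] [-3.14021044e+00 -9.10538517e-04  1.48439787e+00] [ 1.0801078   0.00149571 -0.0905558 ] 0.9967653819854788
wrist clip {'n': 1460, 'med': array([ 591. , -231.1,  129.1]), 'ctr': (590.0, -232.0), 'wh': (28.2, 53.7), 'a': 85.0, 'longaxis': 174.8, 'zmax': np.float64(153.8)}
wrist clip {'n': 497, 'med': array([ 608.4, -231.2,  150.2]), 'ctr': (590.1, -231.9), 'wh': (28.0, 53.7), 'a': 85.2, 'longaxis': 174.5, 'zmax': np.float64(153.8)}
[176.3, 434.8] 0.94 [ 709.30172055 -236.1606376   107.        ]
[182.5, 328.9] 0.74 [ 592.62013808 -232.91502208  107.        ]
scene clip {'n': 457, 'med': array([ 578.5, -230.8,  129.6]), 'ctr': (590.6, -233.2), 'wh': (29.0, 54.9), 'a': 85.5, 'longaxis': 178.7, 'zmax': np.float64(153.3)}
scene clip {'n': 142, 'med': array([ 569.9, -232.3,  148.4]), 'ctr': (590.5, -233.2), 'wh': (28.9, 54.9), 'a': 85.3, 'longaxis': 175.7, 'zmax': np.float64(153.3)}
[277.8, 162.5] 0.71 [ 759.60779019 -215.43620324  107.        ]
[197.1, 188.8] 0.69 [ 590.41381366 -231.76679026  107.        ]
[177.1, 218.8] 0.67 [ 532.96513645 -189.41730917  107.        ]
scene paneltop {'n': 285, 'med': array([536. , -29.7, 128.9]), 'ctr': (534.0, -31.0), 'wh': (90.6, 10.9), 'a': 84.9, 'longaxis': 85.7, 'zmax': np.float64(133.0)} {'n': 551, 'med': array([537.4, -29.8,  97. ]), 'ctr': (536.3, -30.5), 'wh': (90.1, 8.4), 'a': 88.1, 'longaxis': 86.1, 'zmax': np.float64(118.0)}
```

View pics/m4.png

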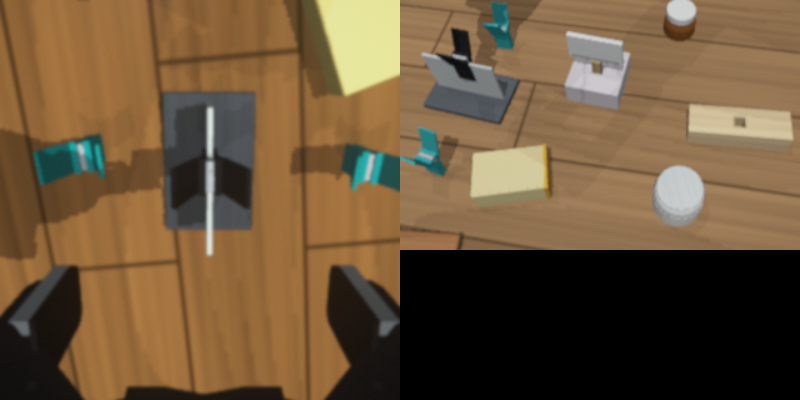

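>>> move_arm(
  increments=[
    {"tx":0.03,"ty":0.35,"tz":2,"rx":0,"ry":0,"rz":0,"gripper":1},
    {"tx":0,"ty":0,"tz":4,"rx":0,"ry":0,"rz":0,"gripper":1},
    {"tx":0,"ty":0,"tz":3,"rx":0,"ry":0,"rz":0,"gripper":1},
    {"tx":0,"ty":0,"tz":2,"rx":0,"ry":0,"rz":0,"gripper":1},
    {"tx":0,"ty":0,"tz":2,"rx":0,"ry":0,"rz":0,"gripper":1},
    {"tx":0,"ty":0,"tz":1,"rx":0,"ry":0,"rz":0,"gripper":1},
    {"tx":0,"ty":0,"tz":1,"rx":0,"ry":0,"rz":0,"gripper":1},
    {"tx":0,"ty":0,"tz":0,"rx":0,"ry":0,"rz":0,"gripper":1},
    {"tx":0,"ty":0,"tz":0,"rx":0,"ry":0,"rz":0,"gripper":1},
  ],
  squeeze=40,
)

```text
clock: 13.3
eef_pos: [590.0, -234.4, 129.0]
tcp_rot: [3.141, 0.0, 1.484]
contact_force: [-0.0, -0.1, 0.6]
opening: 1.003
```

>>> move_arm(
  increments=[
    {"tx":0.12,"ty":-0.1,"tz":0.1,"rx":0,"ry":0,"rz":0,"gripper":0.3},
    {"tx":0,"ty":0,"tz":0,"rx":0,"ry":0,"rz":0,"gripper":0.3},
    {"tx":0,"ty":0,"tz":0,"rx":0,"ry":0,"rz":0,"gripper":0},
    {"tx":0,"ty":0,"tz":0,"rx":0,"ry":0,"rz":0,"gripper":0},
    {"tx":0,"ty":0,"tz":0,"rx":0,"ry":0,"rz":0,"gripper":-0.2},
    {"tx":0,"ty":0,"tz":0,"rx":0,"ry":0,"rz":0,"gripper":-0.3},
    {"tx":0,"ty":0,"tz":0,"rx":0,"ry":0,"rz":0,"gripper":-0.4},
    {"tx":0,"ty":0,"tz":0,"rx":0,"ry":0,"rz":0,"gripper":-0.5},
    {"tx":0,"ty":0,"tz":0,"rx":0,"ry":0,"rz":0,"gripper":-0.6},
    {"tx":0,"ty":0,"tz":0,"rx":0,"ry":0,"rz":0,"gripper":-0.7},
    {"tx":0,"ty":0,"tz":0,"rx":0,"ry":0,"rz":0,"gripper":-0.7},
  ],
  squeeze=40,
)

```text
clock: 14.4
eef_pos: [589.9, -233.8, 130.4]
tcp_rot: [3.138, 0.001, 1.484]
contact_force: [-4.5, 2.0, 19.6]
opening: 0.262
```

>>> move_arm(
  increments=[
    {"tx":0,"ty":0,"tz":-0.2,"rx":0,"ry":0,"rz":0,"gripper":-1},
    {"tx":0,"ty":0,"tz":-0.2,"rx":0,"ry":0,"rz":0,"gripper":-1},
    {"tx":0,"ty":0,"tz":-0.4,"rx":0,"ry":0,"rz":0,"gripper":-1},
    {"tx":0,"ty":0,"tz":-0.4,"rx":0,"ry":0,"rz":0,"gripper":-1},
    {"tx":0,"ty":0,"tz":-0.5,"rx":0,"ry":0,"rz":0,"gripper":-1},
    {"tx":0,"ty":0,"tz":-0.5,"rx":0,"ry":0,"rz":0,"gripper":-1},
    {"tx":0,"ty":0,"tz":0,"rx":0,"ry":0,"rz":0,"gripper":-1},
  ],
  squeeze=40,
)

```text
clock: 15.1
eef_pos: [589.1, -233.2, 150.2]
tcp_rot: [3.14, 0.0, 1.484]
contact_force: [0.3, -0.1, -0.7]
opening: 0.263
```

```bash
python3 - <<'E'
from h import *
s=r.sense();print(s["eef_pos"],s["tcp_rot"],s["contact_force"],s["opening"])
im,d=r.grab_frame("scene"); save("s5.png",cv2.resize(im[130:270,140:300],(640,560),interpolation=cv2.INTER_CUBIC))
E
```

```text
[ 589.12890753 -233.24629603  150.20882044] [3.14031917e+00 3.63871084e-04 1.48361565e+00] [ 0.29383458 -0.10672426 -0.70595856] 0.26282043452179027
```

View pics/s5.png

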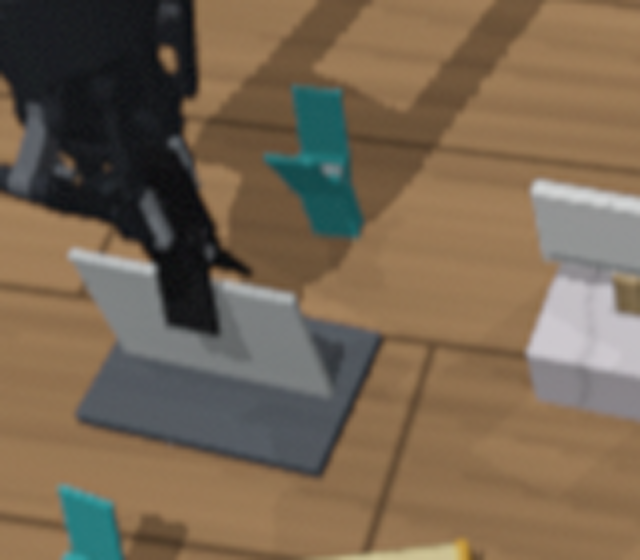

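>>> move_arm(
  increments=[
    {"tx":0,"ty":0,"tz":-2,"rx":0,"ry":0,"rz":0,"gripper":-1},
    {"tx":0,"ty":0,"tz":-3,"rx":0,"ry":0,"rz":-0.6,"gripper":-1},
    {"tx":0,"ty":0,"tz":-3,"rx":0,"ry":0,"rz":0,"gripper":-1},
    {"tx":2,"ty":-0.72,"tz":0,"rx":0,"ry":0,"rz":0,"gripper":-1},
    {"tx":4,"ty":-1.44,"tz":0,"rx":0,"ry":0,"rz":0,"gripper":-1},
    {"tx":4,"ty":-1.44,"tz":0,"rx":0,"ry":0,"rz":0,"gripper":-1},
    {"tx":4,"ty":-1.44,"tz":0,"rx":0,"ry":0,"rz":0,"gripper":-1},
    {"tx":4,"ty":-1.44,"tz":0,"rx":0,"ry":0,"rz":0,"gripper":-1},
    {"tx":1.8,"ty":-0.7,"tz":0,"rx":0,"ry":0,"rz":0,"gripper":-1},
    {"tx":0,"ty":0,"tz":0,"rx":0,"ry":0,"rz":0,"gripper":-1},
    {"tx":0,"ty":0,"tz":0,"rx":0,"ry":0,"rz":0,"gripper":-1},
  ],
  squeeze=40,
)

```text
clock: 16.25
eef_pos: [531.8, -29.8, 228.9]
tcp_rot: [-3.141, 0.0, 1.496]
contact_force: [-0.4, -0.1, -0.3]
opening: 0.264
```

```bash
cat > chk.py <<'E'
from h import *
import sys
s=r.sense();print(s["eef_pos"],s["tcp_rot"],s["contact_force"],s["opening"])
e=s["eef_pos"]; c=cam("scene"); im,d=r.grab_frame("scene"); P=cloud(d,c)
save(sys.argv[1],cv2.resize(im[110:260,220:380],(640,600),interpolation=cv2.INTER_CUBIC))
R=Ro.from_euler('z',4.4,degrees=True).as_matrix()
k=(P-np.array([534.0,-31.0,0]))@R.T  # sign axes
dark=im.max(-1)<75
near=(np.abs(k[...,0])<40)&(np.abs(k[...,1])<55)
for z0 in range(90,240,6):
    for nm,m in(("dark",dark),("light",~dark)):
        b=k[near&m&(k[...,2]>z0)&(k[...,2]<=z0+6)]
        if len(b)>8: print(z0,nm,len(b),"y",np.percentile(b[:,1],[3,97]).round(1),"x",np.percentile(b[:,0],[3,50,97]).round(1))
for q in("tip_a","tip_b","clip_mid"):
    for o in r.place_of(q,"scene")[:2]: print(q,np.round(o["location"]),o["confidence"])
E
python3 chk.py s6.png
```

```text
[531.83271682 -29.76686299 228.8585622 ] [-3.14116832e+00  2.83288500e-04  1.49550903e+00] [-0.40346749 -0.07435488 -0.26813414] 0.2643262153522658
90 light 79 y [-39.8  45.1] x [1.4 3.2 4.6]
96 light 74 y [-41.7  42.4] x [2.1 3.4 4.7]
102 light 82 y [-41.4  43.1] x [1.7 3.3 4.6]
108 light 82 y [-39.7  43.1] x [2.  3.4 5.1]
114 light 82 y [-42.5  43.3] x [2.  3.3 4.7]
120 light 79 y [-38.5  42.9] x [2.3 3.5 5. ]
126 light 197 y [-41.3  42.8] x [-4.1  1.1  4.5]
162 dark 49 y [-10.7  15.2] x [-18.6  17.2  19.2]
168 dark 51 y [-11.   15.5] x [-17.7  15.7  17.1]
174 dark 46 y [-9.6 15.3] x [-14.7  13.4  15.1]
180 dark 49 y [-11.2  15.3] x [-11.6  11.7  14. ]
186 dark 56 y [-11.1  15. ] x [-10.4   9.4  11.9]
192 dark 43 y [-10.9  14.7] x [-10.5   7.7   9.4]
198 dark 36 y [-11.2  14.8] x [-7.2  8.   9.7]
204 dark 29 y [-11.7  15.2] x [-6.4  8.7 10. ]
210 dark 51 y [-11.   14.9] x [-10.3   9.4  10.8]
216 dark 44 y [-12.4  14.8] x [-10.8   9.6  11. ]
222 dark 20 y [ 0.3 14.9] x [-11.7   8.9  11.7]
228 dark 25 y [-4.9 15. ] x [-11.8   7.7  16.5]
234 dark 29 y [-7.3 14.1] x [-10.2  11.4  22.7]
tip_a [186. 226.] 0.64
tip_a [287. 169.] 0.64
tip_b [186. 226.] 0.64
tip_b [287. 169.] 0.64
clip_mid [275. 162.] 0.82
clip_mid [152. 294.] 0.69
```

View pics/s6.png

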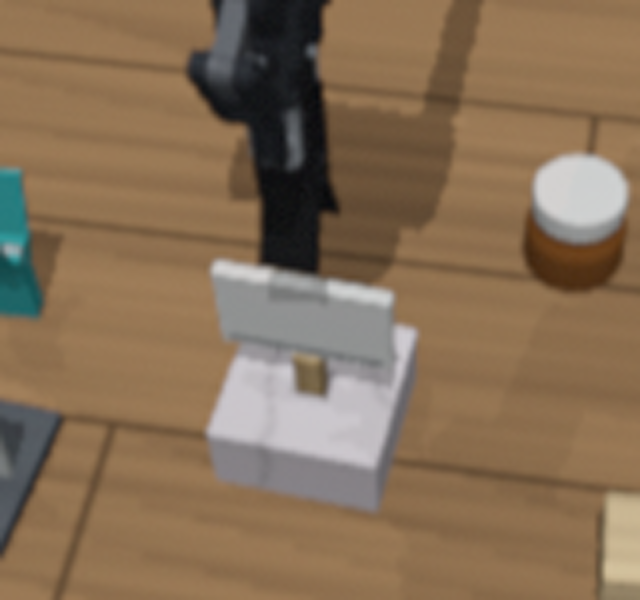

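>>> move_arm(
  increments=[
    {"tx":-0.1,"ty":0,"tz":1,"rx":0,"ry":0,"rz":0,"gripper":-1},
    {"tx":0,"ty":0,"tz":1.2,"rx":0,"ry":0,"rz":0,"gripper":-1},
    {"tx":0,"ty":0,"tz":1,"rx":0,"ry":0,"rz":0,"gripper":-1},
    {"tx":0,"ty":0,"tz":1,"rx":0,"ry":0,"rz":0,"gripper":-1},
    {"tx":0,"ty":0,"tz":0.8,"rx":0,"ry":0,"rz":0,"gripper":-1},
    {"tx":0,"ty":0,"tz":0.7,"rx":0,"ry":0,"rz":0,"gripper":-1},
    {"tx":0,"ty":0,"tz":0,"rx":0,"ry":0,"rz":0,"gripper":-1},
    {"tx":0,"ty":0,"tz":0,"rx":0,"ry":0,"rz":0,"gripper":-1},
    {"tx":0,"ty":0,"tz":0,"rx":0,"ry":0,"rz":0,"gripper":-1},
    {"tx":0,"ty":0,"tz":0,"rx":0,"ry":0,"rz":0,"gripper":-1},
  ],
  squeeze=40,
)

```text
clock: 17.45
eef_pos: [532.5, -31.2, 172.8]
tcp_rot: [3.141, 0.0, 1.494]
contact_force: [-0.9, 0.1, -0.4]
opening: 0.26
```

```bash
python3 chk.py s7.png
```

```text
[532.46238992 -31.15816753 172.77084495] [3.14068672e+00 5.93779549e-06 1.49414488e+00] [-0.85294706  0.14895898 -0.43769872] 0.2602952817126837
90 light 53 y [-41.3  45.1] x [-3.5  3.4  4.9]
96 light 49 y [-43.   42.2] x [2.6 3.5 4.8]
102 dark 17 y [-11.6  11.8] x [17.5 19.  19.9]
102 light 56 y [-40.8  44.9] x [2.  3.5 5. ]
108 dark 34 y [-11.4  14.2] x [15.  17.7 19.8]
108 light 57 y [-41.6  43.9] x [ 2.1  3.5 17.7]
114 dark 40 y [-9.4 14. ] x [-10.8  15.5  17.4]
114 light 56 y [-38.8  43.1] x [-14.5   3.3  15.7]
120 dark 38 y [-11.6  13.5] x [-13.1  13.4  15.8]
120 light 63 y [-41.6  43.9] x [1.8 3.4 6.2]
126 dark 42 y [-11.7  13.9] x [-10.1  11.7  13.6]
126 light 129 y [-42.4  43.8] x [-4.   1.3  4.7]
132 dark 46 y [-11.8  13.9] x [-10.    9.8  11.3]
138 dark 28 y [-12.2  13.8] x [-6.7  8.  10. ]
144 dark 31 y [-11.5  13.8] x [-8.3  8.5  9.9]
150 dark 21 y [-11.5  13.8] x [-6.6 10.  11.4]
156 dark 49 y [-11.   13.6] x [-10.   10.1  11.8]
162 dark 31 y [-11.7  13.6] x [-11.5   9.6  11.7]
168 dark 15 y [ 8.3 13.7] x [-11.4   7.   11.2]
174 dark 17 y [-2.3 12.6] x [-10.2   9.5  21.3]
180 dark 29 y [-6.4 11.8] x [-9.4 12.9 24.3]
186 dark 42 y [-6.4 13.5] x [-10.1  10.8  25.1]
192 dark 37 y [-6.8 13.2] x [-10.6  10.5  24.5]
192 light 10 y [-4.6  9.9] x [-18.1  16.   21.8]
198 dark 33 y [-8.1 13.2] x [-13.3  -9.4  24.2]
198 light 10 y [ 6.5 10.2] x [-16.8  15.6  17.7]
216 dark 26 y [ 5.8 12.5] x [-20.3  14.9  37.8]
222 dark 38 y [-0.7 11.9] x [-37.5  20.1  38.4]
228 dark 14 y [ 6.8 11. ] x [-30.   22.9  37.2]
234 dark 32 y [-1.4 15.4] x [-13.6  21.8  39.7]
tip_a [186. 222.] 0.83
tip_a [287. 171.] 0.72
tip_b [186. 222.] 0.83
tip_b [287. 171.] 0.72
clip_mid [175. 216.] 0.92
clip_mid [171. 298.] 0.85
```

View pics/s7.png

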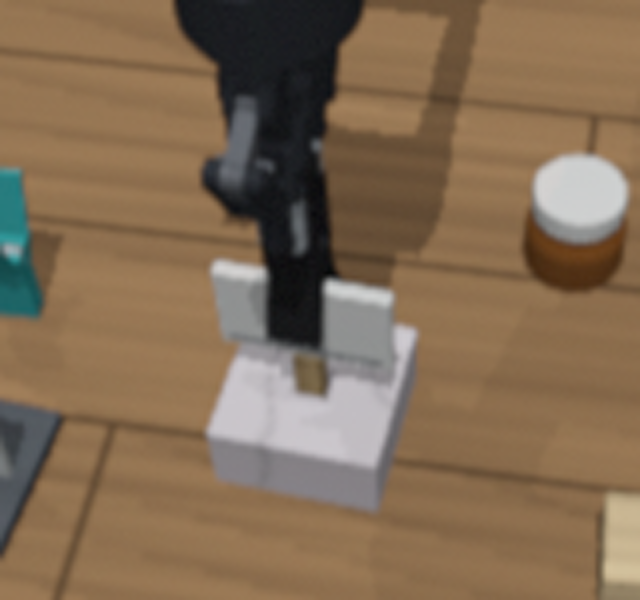

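```bash
python3 -c "
from rig import r
print(r.sense()['contact_force'],r.sense()['opening']); print(r.sign_off())"
```

```text
[-1.09911406 -0.09976416 -0.29866282] 0.2567237572229349
the job is handed in; nothing more can be done
None
```

The job is handed in: the sign stands in the marble foot, and the arm is holding the black clip squeezed open around the middle of its top edge. The clock read 17.45 s at the last move.

- **Sign:** It went into the hole without side force until it bottomed at about 12 N. After I let go, its top edge measured about 130 mm, the same as when it stood in the storage block.
- **Clip:** I squeezed the black one on the rail, not the teal look-alikes, and lifted it off. In the last check its jaw tips were about 26 mm below the sign's top edge. It was centred within about 1 mm along the edge, and the +x jaw stood about 19 mm out from the sign's centre at its tip.
- **Contact:** The final force was about 1 N sideways. That is slightly above the noise I saw earlier, so I read it as no contact but cannot rule out a very light touch.
- **Not seen directly:** The camera could not see the far (-x) jaw's clearance well. I inferred it from symmetry: the gripper stood at the same position across the sign's faces for both jobs.
- **Other things:** The tub, cheese and jar were never approached.
- **Disagreements:** The cameras differed by 2–3 mm in x, so I relied on relative measurements. The gripper opening read about 22 mm where 24 mm was expected at the clip's stop. The trained networks mostly reported the teal clips, so I used depth data to place the black one.

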